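Load the lens sample into the tester and switch it on

ROBOT

A 6-joint arm with a two-finger parallel gripper is mounted at the origin on the work surface. World frame = base frame: x ahead of the robot, y to its left, z up, the work surface at z = 0. Lengths are in m, angles in rad, forces in N, time in s.
With the tool pointing down it reaches from about 0.3 to 1 m from the base axis. Payload 5.1 kg.
Tool frame: the origin (TCP) lies midway between the tips of the shut fingers; the grasp point (between the pads) lies 19 mm behind it; y points along the fingers, z is the direction in which the jaws open and shut, and the axes are right-handed (so a half turn about y gives the same grasp; the last joint's range is limited). The gripper opens to 95 mm and grips with 3 to 60 N. Pads are 20 mm wide; open, the fingers measure 119 mm over their backs; the gripper's body (75 mm by 180 mm) begins 59 mm behind the grasp point.
Start: joints at [-1.2, 0.124, 1.65, -0, 1.367, -0.083], TCP at [0.285, -0.584, 0.182] pointing down, gripper open.
Joint ranges: [-2.61, 2.61], [-1.02, 2.33], [0.03, 2.71], [-1.35, 4.49], [0.32, 2.68], [-2.91, 2.91]. Speed limits (rad/s): [2.57, 2.57, 3.14, 3.14, 3.14, 3.14].

INTERFACE

Orientations are given as a unit quaternion [w, x, y, z].
In Python, from cell import manip gives the robot as it stands.
- The arm moves only by the shell command python3 -m creep 'ROWS'. ROWS is JSON, a list of rows, each a list of 3 entries, a list of its own where there are three numbers: the shift along the tool's x, y, z in m, then the turn, a rotation vector about the tool's x, y, z in degrees, then the gripper's target within -1 to 1 (fully open at 1, half-way at 0, shut at -1). In form: [[[x, y, z], [rx, ry, rz], fingers], ...]. A call has 1 to 8 rows; each row shifts and turns the commanded pose from where the row before left it, along the tool's axes as they then stand; what a row does not reach is not made up. A row lasts 1/8 s, in which the tool goes at most 62.5 mm and 10.7 degrees, less where a joint would pass 70% of its speed; a pose out of reach is approached as far as the arm can. A call with a gripper value outside its range is refused whole. The fingers move at their own pace and stop on an object; the grip force is fixed at half the most. Time passes only in rows, so rows that do not move let the fingers close. It gives the time, the measured TCP pose, the force and the opening at its end, in the units of the state.
- manip.observe(): the state, without advancing time (a new reading comes with each control period).
- manip.get_image(name): name is "side" or "top" or "wrist"; returns the picture (420x560x3 uint8, red, green, blue); there is no depth.
- manip.camera_params(name): a dict with "camera_matrix" (3x3 intrinsics, pixels), "world_from_camera" (4x4, takes a point from camera to world coordinates); the wrist camera has in their place "mount" (4x4, takes a point from camera to tool coordinates, whose origin is the TCP and whose axes are the tool frame's). Camera axes: x right, y up, looking along -z (the intrinsics and any distortion apply to the point x, -y, -z); pixel columns grow to the right and rows downward; lengths in m; the calibration is good to about 2 mm. A picture is of the moment at which its call begins: read the wrist's pose just before it. camera_params takes no time and is no camera call.
- manip.hand_in(): hands the job in, once; it reports no verdict.
The state is a dict: "time_s": time; "joint_positions": joint angles; "qd": joint speeds; "joint_efforts": joint torques, N m; "ee_pos": TCP position; "orientation": TCP orientation; "wrist_force": force on the tool from outside, world axes, zero at the start; "torque": the same for the moment, N m; "opening": finger opening in m.
Only numpy, scipy, OpenCV 4.12 (cv2) and the standard library are available. Lean on these libraries where they do the work, as an engineer would, in place of code of your own. Each camera call takes 0.05 s, during which the arm holds its last target. There are 200 camera calls.

TASK

Take the lens sample out of its holster and put it in the bay of the lens tester, its square head lying flat behind the sill under the clear roof and its handle sticking out at the front. Once the sample is in place, push the rocker switch on top of the tester right over so that it snaps on, and leave the other things on the desk where they are.

Things in the scene. Friction and masses are not known exactly. Their poses are not given: they have to be found in the camera images.
- sample_head (a point): Centre of the square black head (62 mm along x, 52 along y, 34 high, round lens on top) of the loose lens sample, about 160 g; 17 mm above its underside. x points away from the handle, z up. At the start the handle is sunk in the holster, so only the head can be gripped; in the bay fingers fit neither beside nor above the head, only at the handle: lay the sample on the desk in between.
- sample_handle (a point): Point in the sample's straight handle, 120 mm behind the head's centre (along -x), at the handle's mid-height, 25 mm above the underside of the head; same axes. The handle is 18 mm wide and 18 high, top flush with the head's, and ends 150 mm from the head's centre, where a 10 mm long foot under it keeps the sample level on a flat surface.
- holster: Fixed grey holster, open at the top. Origin on the desk under the stored head's centre; x points from handle to head. Base plate (sample stands on it) 6 mm thick, 44 wide, x = -164 to 31 mm. Walls beside the handle, 26 mm apart inside, 44 over all, reach 48 mm above the desk, x = -45 to -164 mm, with an end wall.
- tester: Fixed white lens tester, x = -47 to 125 mm, 104 mm wide, 74 high plus rocker. Origin on the desk at the bay's centre; -x points out of its mouth, the only opening. Bay: x = -39 to 39 mm, 76 mm wide, floor the desk, clear roof from 66 mm up. Across the mouth a sill, x = -47 to -39 mm, 12 mm high; the loaded sample's handle passes over it, head and foot on the desk.
- rocker_front (a point): Point on the upper face of the black rocker plate (90 x 36 x 10 mm), mid-width, 36 mm in front of its pivot; moves with it. The pivot is 78 mm behind the tester's origin (+x), 93 mm above the desk. This front end is raised at the start; pressed, it goes down 21 mm: the first half against a resistance of up to about 4 N, then it snaps over by itself.
- rocker (a joint): Rocker angle, rad: 0 off (front end up, as at the start), 0.6 on (front end down); over-centre action, tipping point 0.3.
- case_mid (a point): Centre of a blue spectacle case, 160 x 60 x 40 mm, lying loose on the desk; bystander.
- terminal_mid (a point): Centre of a black card terminal, 165 x 78 x 40 mm, loose on the desk; bystander.
- pens_mid (a point): Centre (half-way up) of a square dark steel pen cup, 75 x 75 x 95 mm with pens rising to about 125 mm, loose on the desk beyond the work; bystander.
There are look-alikes about, which are no part of the job. Several things have the shape of the tester; the one meant has the colours described above.

How it is judged:
By the outcome, as a careful person would: the job done as asked, in the order asked, and still so for the second after the job is handed in, with the robot touching nothing.
It also fails if it takes over 64 s, if anything falls off the work surface, if the arm or the gripper's body presses on something with over 40 N, if the wrist force passes 120 N, or if a joint passes its speed limit or range.

## Working session

There is one attempt and no reset: what is moved stays moved. The work goes in short steps, Python scripts to look and compute and a shell command to move; the robot and the scene stay as the last step left them, time stands still between calls to the robot, and variables do not carry over. Pictures are saved under pics/ and viewed, about 8 in all and at most 12, crops included, and the job is handed in when it is done.

```bash
ls; mkdir -p pics; python3 - <<'E'
from cell import manip
import cv2,numpy as np
np.set_printoptions(precision=4,suppress=True)
a=manip.get_image("top");b=manip.get_image("side")
cv2.imwrite("pics/top0.png",a[:,:,::-1]);cv2.imwrite("pics/side0.png",b[:,:,::-1])
for n in("top","side","wrist"):
  for k,v in manip.camera_params(n).items(): print(n,k,np.array(v) if not isinstance(v,str) else v)
s=manip.observe();print(s)
E
```

```text
pics
top camera_matrix [[427.7362   0.     281.6707]
 [  0.     427.7362 200.3007]
 [  0.       0.       1.    ]]
top world_from_camera [[-0.012   0.9963 -0.0848  0.418 ]
 [-0.9999 -0.012   0.0004  0.0033]
 [-0.0006  0.0848  0.9964  1.2314]
 [ 0.      0.      0.      1.    ]]
side camera_matrix [[450.803    0.     277.3719]
 [  0.     450.803  213.9993]
 [  0.       0.       1.    ]]
side world_from_camera [[ 0.983   0.1236 -0.1359  0.3282]
 [-0.1833  0.7057 -0.6844 -0.9931]
 [ 0.0113  0.6977  0.7163  1.1574]
 [ 0.      0.      0.      1.    ]]
wrist camera_matrix [[336.2067   0.     282.7785]
 [  0.     336.2067 216.8862]
 [  0.       0.       1.    ]]
wrist mount [[ 0.0011 -0.9639 -0.2662 -0.0766]
 [-0.0001  0.2662 -0.9639 -0.2038]
 [ 1.      0.0011  0.0002 -0.0002]
 [ 0.      0.      0.      1.    ]]
{'time_s': 0.1, 'joint_positions': array([-1.1996,  0.1245,  1.6515, -0.    ,  1.3675, -0.0826]), 'qd': array([-0.0007, -0.0019, -0.0012, -0.0012, -0.0026,  0.0001]), 'joint_efforts': array([  0.0003, -41.8882, -36.1096,   0.0776,   0.0462,  -0.0001]), 'ee_pos': array([ 0.2847, -0.5836,  0.1811]), 'orientation': array([ 0.159 , -0.1592,  0.6896, -0.6883]), 'wrist_force': array([-0.0361, -0.1326, -0.3599]), 'torque': array([-0.0126,  0.0015,  0.0052]), 'opening': 0.09517257371387444}
```

View pics/top0.png

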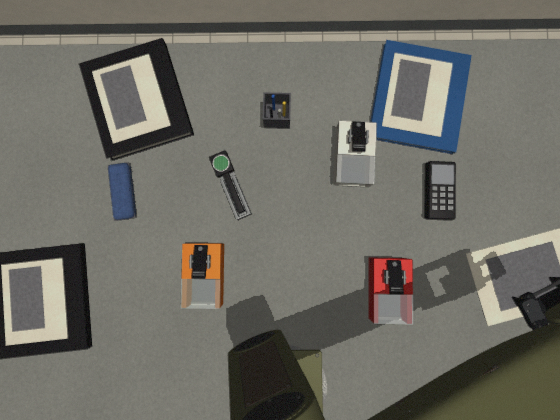

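View pics/side0.png

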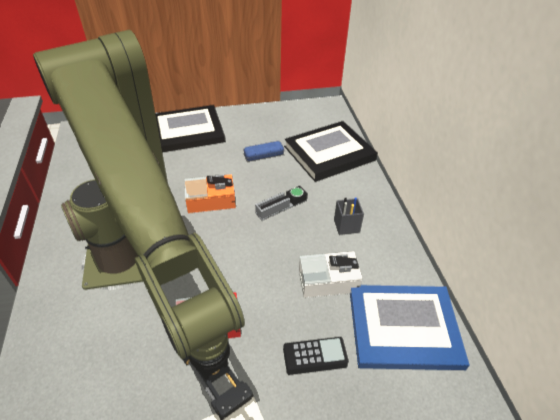

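The top view has three testers: orange (202,275), red (391,290) and white (356,153). The white one with a black rocker fits the description. The sample's green-lensed head is at (221,163) and its handle runs toward (240,215). I'll confirm both in a crop and measure them.

```bash
cat > h.py <<'E'
import numpy as np,cv2
from cell import manip
from scipy.spatial.transform import Rotation as R
np.set_printoptions(precision=4,suppress=True)
def tool():
    s=manip.observe();T=np.eye(4);q=s["orientation"]
    T[:3,:3]=R.from_quat([q[1],q[2],q[3],q[0]]).as_matrix();T[:3,3]=s["ee_pos"];return T
def cam(n,T=None):
    p=manip.camera_params(n);K=np.array(p["camera_matrix"])
    W=np.array(p["world_from_camera"]) if n!="wrist" else T@np.array(p["mount"])
    return K,W
def ray(c,uv,z):
    K,W=c;uv=np.atleast_2d(np.float64(uv))
    d=np.c_[(uv[:,0]-K[0,2])/K[0,0],-(uv[:,1]-K[1,2])/K[1,1],-np.ones(len(uv))]@W[:3,:3].T
    return W[:3,3]+d*((z-W[2,3])/d[:,2])[:,None]
def proj(c,P):
    K,W=c;p=(np.atleast_2d(P)-W[:3,3])@W[:3,:3]
    return np.c_[K[0,2]+K[0,0]*p[:,0]/-p[:,2],K[1,2]-K[1,1]*p[:,1]/-p[:,2]]
E
python3 - <<'E'
from h import *
a=cv2.imread("pics/top0.png")
cv2.imwrite("pics/crop0.png",cv2.resize(a[110:230,200:390],None,fx=4.2,fy=4.2,interpolation=cv2.INTER_CUBIC))
c=cam("top")
hsv=cv2.cvtColor(a,cv2.COLOR_BGR2HSV)
def rect(m,box,z,name):
    x0,y0,x1,y1=box;mm=np.zeros_like(m);mm[y0:y1,x0:x1]=m[y0:y1,x0:x1]
    cs=cv2.findContours(mm,cv2.RETR_EXTERNAL,cv2.CHAIN_APPROX_NONE)[0]
    k=max(cs,key=cv2.contourArea);r=cv2.minAreaRect(k);b=cv2.boxPoints(r)
    P=ray(c,b,z);print(name,r,"ctr",ray(c,r[0],z)[0],"corners\n",b,"\n",P[:,:2],"sides",np.linalg.norm(P[0]-P[1]),np.linalg.norm(P[1]-P[2]))
g=cv2.inRange(hsv,(45,80,40),(85,255,255))
rect(g,(200,140,245,190),.040,"lens")
w=cv2.inRange(a,(185,185,185),(255,255,255))
rect(w,(330,110,380,192),.074,"white")
k=cv2.inRange(a,(0,0,0),(45,45,45))
rect(k,(205,145,235,182),.040,"head")
rect(k,(340,115,375,156),.098,"rocker")
gm=cv2.inRange(a,(0,0,0),(60,60,60))|cv2.inRange(a,(120,120,120),(180,180,180))
b=cv2.inRange(hsv,(105,100,0),(125,255,255));rect(b,(100,155,145,225),.04,"case")
rect(k,(420,155,460,225),.04,"term");rect(k,(255,85,300,135),.095,"pens")
E
```

```text
lens ((220.50003051757812, 162.50001525878906), (12.727920532226562, 12.727920532226562), 45.0) ctr [0.6284 0.1738 0.04  ] corners
 [[211.5 162.5]
 [220.5 153.5]
 [229.5 162.5]
 [220.5 171.5]] 
 [[0.6287 0.1992]
 [0.6541 0.1738]
 [0.6281 0.1485]
 [0.6028 0.1738]] sides 0.03587051219091421 0.03631159535693878
white ((347.0, 137.0), (32.0, 18.0), 90.0) ctr [ 0.6891 -0.179   0.074 ] corners
 [[338. 121.]
 [356. 121.]
 [356. 153.]
 [338. 153.]] 
 [[ 0.7342 -0.1552]
 [ 0.7336 -0.2049]
 [ 0.6442 -0.2025]
 [ 0.6448 -0.1532]] sides 0.04965835223958503 0.08945953659363176
head ((226.08824157714844, 173.8529510498047), (17.235294342041016, 18.05882453918457), 61.927513122558594) ctr [0.5959 0.1581 0.04  ] corners
 [[214.0658 170.4983]
 [230.     162.    ]
 [238.1107 177.2076]
 [222.1765 185.7059]] 
 [[0.6059 0.1919]
 [0.6295 0.147 ]
 [0.586  0.1243]
 [0.5625 0.1691]] sides 0.050700717199364996 0.04904552174057313
rocker ((358.5, 133.0), (22.0, 13.0), 90.0) ctr [ 0.694  -0.2064  0.098 ] corners
 [[352. 122.]
 [365. 122.]
 [365. 144.]
 [352. 144.]] 
 [[ 0.7245 -0.1897]
 [ 0.724  -0.2248]
 [ 0.66
[... 233 characters left out ...]
164.561 ]
 [128.5854 162.2683]
 [134.6463 216.8171]
 [114.0122 219.1098]] 
 [[0.6264 0.4908]
 [0.6322 0.4328]
 [0.4782 0.4131]
 [0.4725 0.4704]] sides 0.05829102882949371 0.15524472835150177
term ((439.0, 190.0), (58.0, 30.0), 90.0) ctr [ 0.5431 -0.4382  0.04  ] corners
 [[424. 161.]
 [454. 161.]
 [454. 219.]
 [424. 219.]] 
 [[ 0.6257 -0.3995]
 [ 0.6247 -0.4839]
 [ 0.4614 -0.4764]
 [ 0.4624 -0.3929]] sides 0.08448993579551436 0.163457829612881
pens ((276.0, 123.5), (7.0, 26.0), 90.0) ctr [0.7237 0.0157 0.095 ] corners
 [[263. 120.]
 [289. 120.]
 [289. 127.]
 [263. 127.]] 
 [[ 0.7337  0.0508]
 [ 0.7329 -0.0197]
 [ 0.7136 -0.0194]
 [ 0.7144  0.0509]] sides 0.070455646575514 0.01931880038156485
```

View pics/crop0.png

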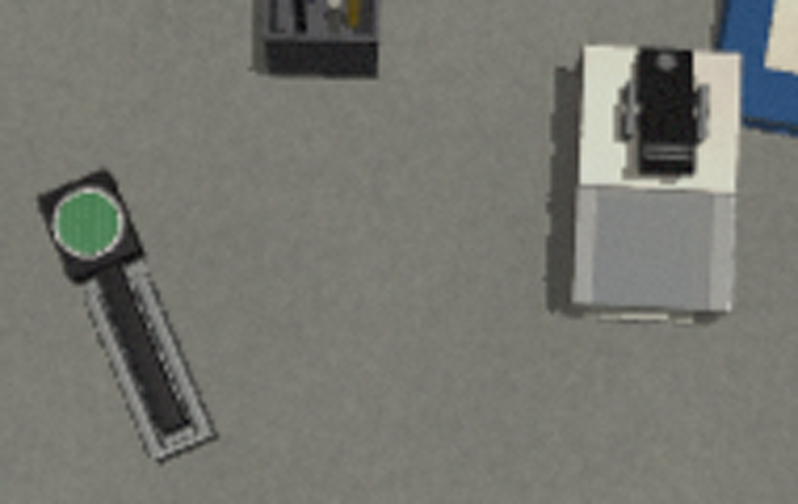

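The crop confirms the white tester with the black rocker: its top face runs from crop (583,46) to (731,312), with the mouth toward the robot. The sample sits in the grey holster, its lens at crop (89,222) and its handle end near (175,430).

```bash
python3 - <<'E'
from h import *
c=cam("top")
f=lambda L:np.array(L)/4.2+[200,110]-0.5+0.12
t=ray(c,f([(583,46),(741,54),(733,312),(573,303)]),.074)
print("tester",t[:,:2],"sides",[np.linalg.norm(t[i]-t[i-1]) for i in range(4)])
m=t.mean(0);ax=(t[0]+t[1]-t[2]-t[3])/2;ax/=np.linalg.norm(ax);print("yaw",np.degrees(np.arctan2(ax[1],ax[0])),"origin",m-.039*ax)
s=ray(c,f([(89,222)]),.042)[0];e=ray(c,f([(160,462),(216,436)]),.048).mean(0)
d=s-e;print("lens",s,"end",e,"len(164)",np.linalg.norm(d[:2]),"yaw",np.degrees(np.arctan2(d[1],d[0])))
r=ray(c,[(370,257),(412,257),(413,325),(374,323)],.074);print("red",r[:,:2])
print(ray(c,[(182,243),(222,243),(221,308),(182,308)],.074)[:,:2])
T=tool();print(T)
E
```

```text
tester [[ 0.7354 -0.1565]
 [ 0.7288 -0.2601]
 [ 0.5583 -0.2496]
 [ 0.5655 -0.146 ]] sides [np.float64(0.17028937637954647), np.float64(0.10382824036228341), np.float64(0.17080167508342767), np.float64(0.10387841650274793)]
yaw -3.509299795203034 origin [ 0.6081 -0.2007  0.074 ]
lens [0.6281 0.1726 0.042 ] end [0.4749 0.1065 0.048 ] len(164) 0.16680267362453213 yaw 23.352499410889603
red [[ 0.3609 -0.2325]
 [ 0.3595 -0.3453]
 [ 0.1808 -0.3411]
 [ 0.1872 -0.238 ]]
[[0.4044 0.2726]
 [0.4031 0.1649]
 [0.2311 0.1676]
 [0.2323 0.2713]]
[[-0.8988 -0.0007  0.4384  0.2847]
 [-0.4384  0.0017 -0.8988 -0.5836]
 [-0.0001 -1.     -0.0019  0.1811]
 [ 0.      0.      0.      1.    ]]
```

Sizes check out: the tester measures 171x104 mm (172x104 given) and the holster 167 mm (164 given). The tool yaw already nearly matches the sample. Next I move above the sample.

```bash
python3 -m creep '[[[-0.0457,-0.003,-0.0379],[0,0,0],1],[[-0.0457,-0.003,-0.0379],[0,0,0],1],[[-0.0457,-0.003,-0.0379],[0,0,0],1],[[-0.0457,-0.003,-0.0379],[0,0,0],1],[[-0.0457,-0.003,-0.0379],[0,0,0],1],[[-0.0457,-0.003,-0.0379],[0,0,0],1],[[-0.0457,-0.003,-0.0379],[0,0,0],1],[[-0.0457,-0.003,-0.0379],[0,0,0],1]]' && python3 -m creep '[[[-0.0457,-0.003,-0.0379],[0,0,0],1],[[-0.0457,-0.003,-0.0379],[0,0,0],1],[[-0.0457,-0.003,-0.0379],[0,0,0],1],[[-0.0457,-0.003,-0.0379],[0,0,0],1],[[-0.0457,-0.003,-0.0379],[0,0,0],1],[[-0.0457,-0.003,-0.0379],[0,2.6,0],1],[[0,0,0],[0,0,0],1],[[0,0,0],[0,0,0],1]]'
python3 - <<'E'
from h import *
T=tool();np.save("T1.npy",T);a=manip.get_image("wrist")[:,:,::-1];cv2.imwrite("pics/w1.png",a);print(T)
E
```

```text
time_s: 1.1
ee_pos: [0.4808, -0.1495, 0.206]
orientation: [0.159, -0.159, 0.689, -0.689]
wrist_force: [2.0, -0.3, 0.1]
opening: 0.0952
time_s: 2.1
ee_pos: [0.6269, 0.1731, 0.2234]
orientation: [-0.143, 0.144, -0.692, 0.692]
wrist_force: [0.1, -0.2, -0.1]
opening: 0.095
[[-0.9175 -0.0015  0.3978  0.6269]
 [-0.3978 -0.0007 -0.9175  0.1731]
 [ 0.0017 -1.      0.      0.2234]
 [ 0.      0.      0.      1.    ]]
```

View pics/w1.png

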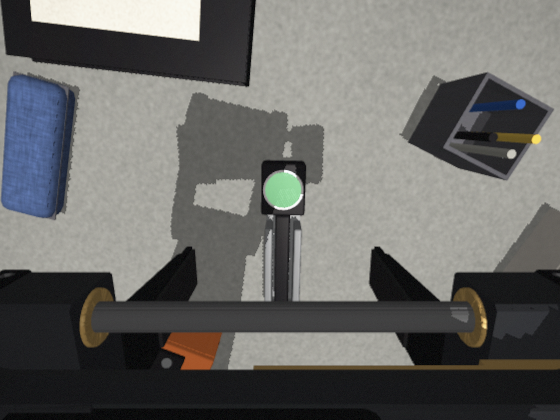

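The wrist view shows the lens at (283,190), the head spanning (262..306, 160..214), and the handle running straight down between the fingers, centred at about (283,290).

```bash
python3 - <<'E'
from h import *
T=np.load("T1.npy");a=cv2.imread("pics/w1.png");c=cam("wrist",T)
hsv=cv2.cvtColor(a,cv2.COLOR_BGR2HSV)
g=cv2.inRange(hsv,(45,60,60),(85,255,255));g[:150]=0;g[230:]=0
m=cv2.moments(g,True);u=(m["m10"]/m["m00"],m["m01"]/m["m00"])
P=ray(c,[u],.041)[0];print("lens px",u,P,"tool frame",T[:3,:3].T@(P-T[:3,3]))
k=a.max(2)<45
for v in (230,250,270,290):
    x=np.where(k[v,255:315])[0]+255;print(v,x.min(),x.max(),x.mean())
C=ray(c,[(262,160.5),(306,160.5),(306.5,214.5),(262,214.5)],.040);print(C[:,:2],np.linalg.norm(C[0]-C[1]),np.linalg.norm(C[1]-C[2]))
A=ray(c,[(np.mean(np.where(k[v,270:296])[0])+270,v) for v in(235,290)],.040);d=A[0]-A[1];print(A[:,:2],np.degrees(np.arctan2(d[1],d[0])))
E
```

```text
lens px (282.67671517671516, 189.49896049896049) [0.6293 0.1746 0.041 ] tool frame [-0.0031  0.1824 -0.0004]
230 276 276 276.0
250 275 288 279.6666666666667
270 275 287 278.75
290 275 287 280.3
[[0.6506 0.2095]
 [0.6705 0.1634]
 [0.6126 0.1364]
 [0.5916 0.1851]] 0.05023349006947145 0.0638863084820377
[[0.5774 0.153 ]
 [0.5088 0.1258]] 21.65997101549973
```

```bash
python3 -m creep '[[[-0.003,0.05,0],[0,0,0],1],[[0,0.05,0],[0,0,0],1],[[0,0.05,0],[0,0,0],1],[[0,0.04,0],[0,0,0],1],[[0,0.02,0],[0,0,0],1],[[0,0,0],[0,0,0],1],[[0,0,0],[0,0,0],-1],[[0,0,0],[0,0,0],-1]]' && python3 -m creep '[[[0,0,0],[0,0,0],-1],[[0,0,0],[0,0,0],-1],[[0,0,0],[0,0,0],-1],[[0,0,0],[0,0,0],-1]]'
```

```text
time_s: 3.15
ee_pos: [0.6319, 0.1746, 0.0168]
orientation: [-0.145, 0.142, -0.692, 0.692]
wrist_force: [-0.2, -0.3, 0.4]
opening: 0.0801
time_s: 3.65
ee_pos: [0.63, 0.1744, 0.0142]
orientation: [0.143, -0.143, 0.692, -0.692]
wrist_force: [0.1, -0.1, -0.9]
opening: 0.0407
```

```bash
python3 -m creep '[[[0,0,0],[0,0,0],-1],[[0,0,0],[0,0,0],-1]]'; python3 - <<'E'
from h import *
T=tool();a=manip.get_image("wrist")[:,:,::-1];cv2.imwrite("pics/w2.png",a)
E
```

```text
time_s: 3.9
ee_pos: [0.6301, 0.1743, 0.0142]
orientation: [-0.143, 0.143, -0.692, 0.692]
wrist_force: [0.7, -0.4, -0.4]
opening: 0.0204
```

View pics/w2.png

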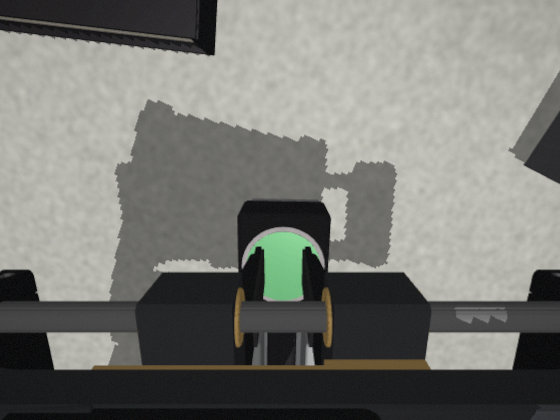

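Opening is down to 20 mm with no force, and the fingers appear over the lens at (283,265). Either they closed above the head or my height is wrong, so I check the side view together with an enlarged w1 fingertip.

```bash
python3 - <<'E'
from h import *
s=manip.observe();print(s["opening"],s["joint_positions"],s["ee_pos"])
b=manip.get_image("side")[:,:,::-1];cv2.imwrite("pics/side1.png",b)
c=cam("side");u=proj(c,[tool()[:3,3]])[0];print("tcp px side",u,proj(c,[(.63,.174,.04)]))
x,y=int(u[0]),int(u[1]);A=cv2.resize(b[y-60:y+40,x-70:x+70],(560,400),interpolation=cv2.INTER_CUBIC)
w=cv2.imread("pics/w1.png")[235:335,90:290];w2=cv2.imread("pics/w2.png")[195:335,225:340]
B=cv2.resize(w,(240,120));B=cv2.convertScaleAbs(B,alpha=2);C=cv2.convertScaleAbs(cv2.resize(w2,(240,280)),alpha=1.6)
cv2.imwrite("pics/chk.png",np.hstack([A,np.vstack([B,C])]))
E
```

```text
0.016235106950950012 [0.1879 0.2827 1.7645 0.     1.0944 1.3502] [0.6301 0.1744 0.0142]
tcp px side [296.3464 196.7221] [[296.6374 191.6479]]
```

View pics/chk.png

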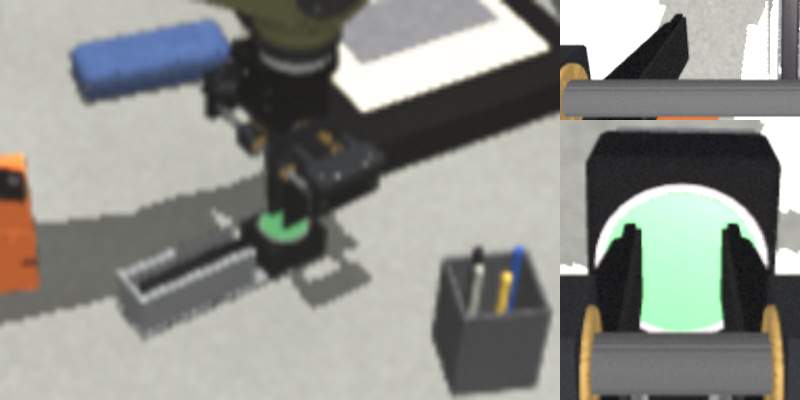

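The side crop shows the fingertips ending on top of the lens. In w1 the tips, at v≈248–280 around x=0, also project about 26 mm short of the stated TCP, so two independent cues agree that the real fingertips sit higher than reported. I open and then descend further, watching the force.

```bash
python3 -m creep '[[[0,-0.006,0],[0,0,0],1],[[0,0,0],[0,0,0],1],[[0,0,0],[0,0,0],1],[[0,0,0],[0,0,0],1],[[0,0,0],[0,0,0],1],[[0,0,0],[0,0,0],1],[[0,0,0],[0,0,0],1],[[0,0,0],[0,0,0],1]]' && python3 -m creep '[[[0,0,0],[0,0,0],1],[[0,0.006,0],[0,0,0],1],[[0,0.005,0],[0,0,0],1],[[0,0.005,0],[0,0,0],1],[[0,0,0],[0,0,0],1]]'; python3 - <<'E'
from h import *
T=tool();np.save("T3.npy",T);print(T[:3,3],manip.observe()["wrist_force"])
a=manip.get_image("wrist")[:,:,::-1];b=manip.get_image("side")[:,:,::-1]
u=proj(cam("side"),[T[:3,3]])[0].astype(int);x,y=u
A=cv2.resize(b[y-50:y+30,x-40:x+40],(420,420),interpolation=cv2.INTER_CUBIC)
cv2.imwrite("pics/chk2.png",np.hstack([A,cv2.resize(a[150:320,100:460],(380,420)) if 0 else a[:, 95:465]]))
E
```

```text
time_s: 5.0
ee_pos: [0.6301, 0.1743, 0.0202]
orientation: [-0.143, 0.143, -0.692, 0.692]
wrist_force: [-1.3, -0.2, -0.6]
opening: 0.0874
time_s: 5.62
ee_pos: [0.6295, 0.1742, 0.0033]
orientation: [0.143, -0.144, 0.692, -0.692]
wrist_force: [0.2, 0.3, -0.4]
opening: 0.0953
[0.6295 0.1742 0.0033] [ 0.1846  0.3118 -0.3747]
```

View pics/chk2.png

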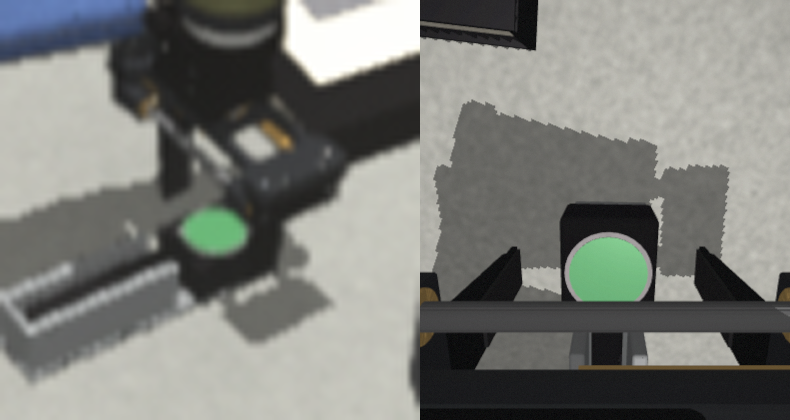

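The fingers now straddle the head. Their 176 px gap for 95 mm puts the tips about 30 mm short of the stated TCP (tip z≈0.033). I'll go down 18 mm more and grip.

```bash
python3 -m creep '[[[0,0.006,0],[0,0,0],1],[[0,0.006,0],[0,0,0],1],[[0,0.006,0],[0,0,0],1],[[0,0,0],[0,0,0],1],[[0,0,0],[0,0,0],-1],[[0,0,0],[0,0,0],-1],[[0,0,0],[0,0,0],-1],[[0,0,0],[0,0,0],-1]]' && python3 -m creep '[[[0,0,0],[0,0,0],-1],[[0,0,0],[0,0,0],-1],[[0,0,0],[0,0,0],-1],[[0,0,0],[0,0,0],-1]]'
```

```text
time_s: 6.72
ee_pos: [0.6302, 0.1743, -0.0136]
orientation: [-0.143, 0.143, -0.692, 0.692]
wrist_force: [-0.2, 0.2, -0.4]
opening: 0.0606
time_s: 7.22
ee_pos: [0.6302, 0.1743, -0.0137]
orientation: [-0.143, 0.143, -0.692, 0.692]
wrist_force: [-0.3, -0.4, 0.6]
opening: 0.0519
```

Gripped at 51.9 mm, which matches the 52 mm head. Now lift, turn to the tester's yaw and carry to the desk at about (0.52,-0.06).

```bash
python3 -m creep '[[[0,-0.02,0],[0,0,0],-1],[[0,-0.03,0],[0,0,0],-1],[[0,-0.03,0],[0,0,0],-1],[[0,0,0],[0,0,0],-1],[[0,0,0],[0,9,0],-1],[[0,0,0],[0,9,0],-1],[[0,0,0],[0,8.9,0],-1],[[0,0,0],[0,0,0],-1]]' && python3 -m creep '[[[0.012,0,0.03],[0,0,0],-1],[[0.024,0,0.06],[0,0,0],-1],[[0.024,0,0.06],[0,0,0],-1],[[0.024,0,0.06],[0,0,0],-1],[[0.012,0,0.03],[0,0,0],-1],[[0,0.03,0],[0,0,0],-1],[[0,0.03,0],[0,0,0],-1],[[0,0.015,0],[0,0,0],-1]]' && python3 -m creep '[[[0,0.005,0],[0,0,0],-1],[[0,0,0],[0,0,0],-1],[[0,0,0],[0,0,0],-1]]'; python3 -c "
from h import *;T=tool();print(T,manip.observe()['wrist_force'])"
```

```text
time_s: 8.22
ee_pos: [0.6291, 0.1741, 0.0648]
orientation: [0.022, -0.02, -0.707, 0.707]
wrist_force: [0.2, 0.4, -1.3]
opening: 0.052
time_s: 9.22
ee_pos: [0.5206, -0.0534, -0.011]
orientation: [-0.022, 0.02, 0.707, -0.707]
wrist_force: [-0.2, 0.8, -1.8]
opening: 0.0518
time_s: 9.6
ee_pos: [0.5235, -0.0537, -0.0125]
orientation: [0.021, -0.022, -0.707, 0.707]
wrist_force: [-0.2, -0.0, -2.2]
opening: 0.0521
[[-0.9982  0.0022 -0.0605  0.5235]
 [ 0.0605 -0.0004 -0.9982 -0.0537]
 [-0.0022 -1.      0.0003 -0.0125]
 [ 0.      0.      0.      1.    ]] [-0.2332 -0.0014 -2.1772]
```

```bash
python3 -m creep '[[[0,0.003,0],[0,0,0],-1],[[0,0.002,0],[0,0,0],-1],[[0,0,0],[0,0,0],-1]]' && python3 -m creep '[[[0,0.001,0],[0,0,0],-1],[[0,0,0],[0,0,0],-1]]'
```

```text
time_s: 9.98
ee_pos: [0.5222, -0.0535, -0.0189]
orientation: [-0.022, 0.021, 0.707, -0.707]
wrist_force: [0.2, -0.1, -2.1]
opening: 0.0516
time_s: 10.22
ee_pos: [0.5225, -0.0536, -0.0197]
orientation: [0.022, -0.022, -0.707, 0.707]
wrist_force: [0.7, -0.4, -0.6]
opening: 0.0521
```

Force dropped to near zero, so the sample is down. Release, rise and look.

```bash
python3 -m creep '[[[0,0,0],[0,0,0],1],[[0,0,0],[0,0,0],1],[[0,0,0],[0,0,0],1],[[0,0,0],[0,0,0],1],[[0,0,0],[0,0,0],1],[[0,-0.02,0],[0,0,0],1],[[0,-0.04,0],[0,0,0],1],[[0,-0.05,0],[0,0,0],1]]' && python3 -m creep '[[[0,-0.06,0],[0,0,0],1],[[0,-0.06,0],[0,0,0],1],[[0,0,0],[0,0,0],1],[[0,0,0],[0,0,0],1]]'
python3 - <<'E'
from h import *
T=tool();np.save("T4.npy",T);a=manip.get_image("wrist")[:,:,::-1];t=manip.get_image("top")[:,:,::-1];print(T[:3,3])
cv2.imwrite("pics/w4.png",a);cv2.imwrite("pics/top4.png",t)
cv2.imwrite("pics/chk4.png",np.hstack([a[:,130:430],t[:,200:500]]))
c=cam("wrist",T);hsv=cv2.cvtColor(a,cv2.COLOR_BGR2HSV)
g=cv2.inRange(hsv,(45,60,60),(85,255,255));g[:120]=0;g[:,:200]=0;g[:,360:]=0
m=cv2.moments(g,True);u=(m["m10"]/m["m00"],m["m01"]/m["m00"]);P=ray(c,[u],.035)[0]
print(u,P,"tool",T[:3,:3].T@(P-T[:3,3]))
k=a.max(2)<45
for v in range(215,300,12):
    x=np.where(k[v,240:325])[0]+240;print(v,x.min() if len(x) else 0,x.max() if len(x) else 0)
E
```

```text
time_s: 11.22
ee_pos: [0.5211, -0.0533, 0.0901]
orientation: [-0.023, 0.021, 0.707, -0.707]
wrist_force: [1.1, 0.7, 0.4]
opening: 0.0949
time_s: 11.72
ee_pos: [0.5221, -0.0535, 0.2099]
orientation: [-0.022, 0.022, 0.707, -0.707]
wrist_force: [-0.7, 0.4, -0.6]
opening: 0.0947
[ 0.5221 -0.0535  0.2099]
(282.7017892644135, 193.79224652087476) [ 0.5214 -0.0523  0.035 ] tool [ 0.0008  0.1749 -0.0012]
215 261 303
227 276 289
239 276 288
251 275 288
263 275 288
275 275 287
287 275 287
299 275 287
```

View pics/chk4.png

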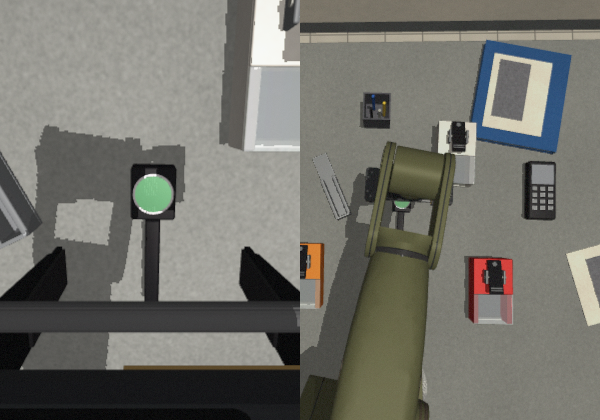

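The sample lies flat and aligned, with its lens at (283,194) and the handle straight along u≈282. Next, grip the handle 98 mm behind the head's centre.

```bash
python3 -m creep '[[[0.05,0,-0.0015],[0,0,0],0.2],[[0.049,0.03,0],[0,0,0],0.2],[[0,0.06,0],[0,0,0],0.2],[[0,0.06,0],[0,0,0],0.2],[[0,0.05,0],[0,0,0],0.2],[[0,0.02,0],[0,0,0],0.2],[[0,0.007,0],[0,0,0],0.2],[[0,0,0],[0,0,0],0]]' && python3 -m creep '[[[0,0,0],[0,0,0],-1],[[0,0,0],[0,0,0],-1],[[0,0,0],[0,0,0],-1],[[0,0,0],[0,0,0],-1],[[0,0,0],[0,0,0],-1],[[0,0,0],[0,0,0],-1],[[0,0,0],[0,0,0],-1],[[0,0,0],[0,0,0],-1]]'; python3 -c "
from h import *;T=tool();print(T,manip.observe()['wrist_force'])"
```

```text
time_s: 12.82
ee_pos: [0.423, -0.0459, -0.0173]
orientation: [-0.022, 0.021, 0.707, -0.707]
wrist_force: [0.3, 0.8, -0.0]
opening: 0.0516
time_s: 13.82
ee_pos: [0.4241, -0.0462, -0.0162]
orientation: [0.021, -0.022, -0.707, 0.707]
wrist_force: [-0.9, 0.2, 5.6]
opening: 0.0175
[[-0.9981  0.0007 -0.0609  0.4241]
 [ 0.0609 -0.0003 -0.9981 -0.0462]
 [-0.0007 -1.      0.0002 -0.0162]
 [ 0.      0.      0.      1.    ]] [-0.9363  0.2331  5.5745]
```

Handle gripped at 17.5 mm. Lift 28 mm and shift sideways in front of the mouth, then check sag and alignment before going in.

```bash
python3 -m creep '[[[0,-0.01,0],[0,0,0],-1],[[0,-0.018,0],[0,0,0],-1],[[0,0,0.03],[0,0,0],-1],[[0,0,0.045],[0,0,0],-1],[[0,0,0.045],[0,0,0],-1],[[0,0,0.023],[0,0,0],-1],[[0,0,0],[0,0,0],-1],[[0,0,0],[0,0,0],-1]]'
python3 - <<'E'
from h import *
T=tool();np.save("T5.npy",T);s=manip.observe();print(T[:3,3],s["wrist_force"],s["torque"])
a=manip.get_image("wrist")[:,:,::-1];b=manip.get_image("side")[:,:,::-1]
cv2.imwrite("pics/w5.png",a);cv2.imwrite("pics/side5.png",b)
c=cam("wrist",T);org=np.array([.608,-.2007,0]);th=np.radians(-3.5);X=np.array([np.cos(th),np.sin(th),0]);Y=np.array([-X[1],X[0],0])
Z=np.array([0,0,1.])
d=a.copy()
for p in [(-.047,.052,.074),(-.047,-.052,.074),(.042,.036,.098),(-.047,.052,0),(-.047,-.052,0)]:
    u=proj(c,org+p[0]*X+p[1]*Y+p[2]*Z)[0];print(p,u);cv2.circle(d,tuple(int(round(v)) for v in u),3,(255,0,255),1)
hc=T[:3,3]+.098*X;
for p in [(0,0),(.031,.026),(.031,-.026)]:
    q=hc+p[0]*X+p[1]*Y;q[2]=.034+.028;u=proj(c,q)[0];print("head",u);cv2.circle(d,tuple(int(round(v)) for v in u),3,(0,0,255),1)
u=proj(cam("side"),[hc])[0].astype(int);x,y=u;print(u)
A=cv2.resize(b[y-60:y+40,x-60:x+50],(460,420),interpolation=cv2.INTER_CUBIC)
cv2.imwrite("pics/chk5.png",np.hstack([d[:,120:460],A]))
E
```

```text
time_s: 14.82
ee_pos: [0.4143, -0.1879, 0.0108]
orientation: [-0.022, 0.021, 0.707, -0.706]
wrist_force: [-1.0, -0.6, -2.0]
opening: 0.018
[ 0.4143 -0.1879  0.0108] [-0.9808 -0.5539 -1.9803] [ 0.0462  0.0828 -0.0155]
(-0.047, 0.052, 0.074) [137.6848 -87.1965]
(-0.047, -0.052, 0.074) [437.7944 -87.8596]
(0.042, 0.036, 0.098) [ 116.4593 -675.2606]
(-0.047, 0.052, 0) [192.9299  -7.2104]
(-0.047, -0.052, 0) [379.1007  -7.5486]
head [284.7936  70.7457]
head [219.0867 -13.8031]
head [350.6169 -14.0462]
[284 283]
```

View pics/chk5.png

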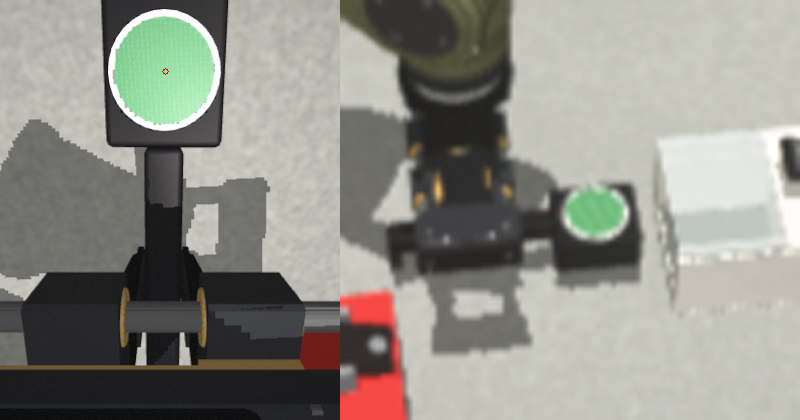

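No sag: the lens centre at (164,69) matches the predicted marker at (165,71), and the side view shows a clear gap to the mouth. I cross-check the tester position in w4 and side5 numerically before going in.

```bash
python3 - <<'E'
from h import *
org=np.array([.608,-.2007,0]);th=np.radians(-3.5);X=np.array([np.cos(th),np.sin(th),0]);Y=np.array([-X[1],X[0],0]);Z=np.array([0,0,1.])
w=lambda p:org+p[0]*X+p[1]*Y+p[2]*Z
c=cam("wrist",np.load("T4.npy"));print("pred w4",proj(c,[w((-.047,.052,.074))]))
a=cv2.imread("pics/w4.png").min(2)
for v in (146,148,150,152,154): print(v,a[v,370:390])
print("col 390",a[140:160,390])
cs=cam("side");P=[(-.047,-.052,.074),(-.047,.052,.074),(.125,-.052,.074),(-.047,-.052,0)];print("side pred",proj(cs,[w(p) for p in P]))
b=cv2.imread("pics/side5.png");u=proj(cs,[w(P[0])])[0].astype(int)
B=b[u[1]-12:u[1]+12,u[0]-12:u[0]+12].min(2);print(u);print(B[::2])
E
```

```text
pred w4 [[373.7947 153.7254]]
146 [ 84  91 106 114 175 202 207 207 206 207 206 205 203 205 203 233 240 239
 239 239]
148 [ 86  95 106 120 182 203 207 206 207 206 206 207 204 205 203 215 218 217
 215 216]
150 [141 133 120 121 174 190 190 189 188 187 187 187 188 197 204 207 207 206
 207 208]
152 [154 152 153 155 157 155 154 151 152 149 148 146 143 141 140 143 145 146
 145 146]
154 [154 152 152 151 153 156 157 156 158 157 157 151 151 147 149 149 148 149
 151 153]
col 390 [179 186 187 186 186 226 239 229 215 211 204 164 145 151 152 152 153 156
 156 154]
side pred [[303.8521 283.4943]
 [298.326  255.8471]
 [361.2878 277.9791]
 [302.5518 297.803 ]]
[303 283]
[[161 133  68  96 179 189 189 181 153 153 153 172 224 227 227 227 227 227
  226 226 226 226 226 226]
 [161 225  97  75 140 186 191 183 168 174 135 146 205 214 218 211 211 209
  205 203 200 198 192 196]
 [175 177  78  65 118 184 190 184 165 172 139 126 143 187 192 192 191 192
  191 191 192 191 191 192]
 [157  77  52  54  90 168 189 190 183 173 199 137 134 190 192 191 191 192
  192 192 192 192 191 192]
 [ 56  53  52  54  70 127 182 188 179 138 172 133 130 167 188 191 191 192
  192 191 192 193 193 193]
 [ 44  44  45  47  77 151 186 186 183 171 160 130 125 139 204 213 214 213
  210 210 210 214 215 216]
 [ 43  43  44  47  77 154 188 191 188 177 149 172 135 150 211 209 206 204
  211 210 207 202 199 206]
 [ 49  50  54  59 102 184 190 189 188 178 162 193 144 160 230 225 220 197
  216 204 193 193 180 176]
 [103 103 104 105 128 184 190 189 189 188 177 167 169 142 175 181 182 182
  182 182 181 180 180 181]
 [112 111 111 114 135 186 188 188 190 190 181 140 156 147 179 182 183 183
  182 182 182 181 182 182]
 [187 189 187 186 187 190 188 186 186 189 186 158 150 157 181 182 183 182
  183 183 182 182 182 182]
 [188 190 192 192 192 191 191 189 188 189 190 179 138 164 180 183 183 183
  184 184 184 182 183 183]]
```

Lateral fits exactly, and the mouth is about 2 mm further out than the first estimate. Insert 97.5 mm with the head centred in height between sill and roof.

```bash
python3 -m creep '[[[0,0.004,0.001],[0,0,0],-1],[[-0.02,0,0],[0,0,0],-1],[[-0.025,0,0],[0,0,0],-1],[[-0.025,0,0],[0,0,0],-1],[[-0.02,0,0],[0,0,0],-1],[[-0.0075,0,0],[0,0,0],-1],[[0,0,0],[0,0,0],-1],[[0,0,0],[0,0,0],-1]]' && python3 -m creep '[[[0,0.007,0],[0,0,0],-1],[[0,0.007,0],[0,0,0],-1],[[0,0.004,0],[0,0,0],-1],[[0,0,0],[0,0,0],-1],[[0,0,0],[0,0,0],-1]]'
```

```text
time_s: 15.92
ee_pos: [0.5113, -0.1954, 0.0069]
orientation: [-0.022, 0.021, 0.707, -0.707]
wrist_force: [-0.7, 0.3, -1.8]
opening: 0.018
time_s: 16.55
ee_pos: [0.5123, -0.1958, -0.0106]
orientation: [0.022, -0.022, -0.707, 0.707]
wrist_force: [0.3, 0.6, -1.7]
opening: 0.0178
```

```bash
python3 -m creep '[[[0,0.003,0],[0,0,0],-1],[[0,0.0025,0],[0,0,0],-1],[[0,0.001,0],[0,0,0],-1],[[0,0,0],[0,0,0],-1],[[0,0,0],[0,0,0],-1]]'
python3 - <<'E'
from h import *
b=manip.get_image("side")[:,:,::-1];a=manip.get_image("wrist")[:,:,::-1]
cv2.imwrite("pics/chk6.png",np.hstack([cv2.resize(b[220:320,240:370],(520,400),interpolation=cv2.INTER_CUBIC),cv2.resize(a[:300,150:410],(260,400))]))
E
```

```text
time_s: 17.18
ee_pos: [0.5124, -0.1959, -0.0162]
orientation: [0.022, -0.022, -0.707, 0.707]
wrist_force: [-3.5, 1.0, 5.4]
opening: 0.0179
```

View pics/chk6.png

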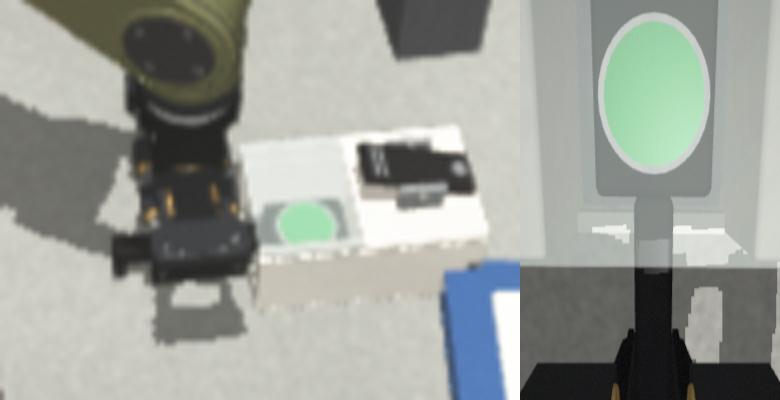

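The head lies behind the sill under the clear roof: its back edge is at v≈195 and the sill at v≈210–233, with the handle passing out at the front. Release, rise, shut the fingers and move over the rocker's front.

```bash
python3 -m creep '[[[0,0,0],[0,0,0],0.1],[[0,0,0],[0,0,0],0.1],[[0,0,0],[0,0,0],0.1],[[0,0,0],[0,0,0],0.1],[[0,0,0],[0,0,0],0.1],[[0,-0.02,0],[0,0,0],0.1],[[0,-0.04,0],[0,0,0],0.1],[[0,-0.045,0],[0,0,0],0.1]]' && python3 -m creep '[[[0,-0.045,0],[0,0,0],-1],[[-0.04,0,-0.001],[0,0,0],-1],[[-0.05,0,0],[0,0,0],-1],[[-0.049,0,0],[0,0,0],-1],[[0,0,0],[0,0,0],-1],[[0,0,0],[0,0,0],-1],[[0,0,0],[0,0,0],-1],[[0,0,0],[0,0,0],-1]]'
python3 - <<'E'
from h import *
T=tool();print(T[:3,3]);manip.observe()
b=manip.get_image("side")[:,:,::-1];a=manip.get_image("wrist")[:,:,::-1]
cv2.imwrite("pics/chk7.png",np.hstack([cv2.resize(b[200:320,250:380],(434,400),interpolation=cv2.INTER_CUBIC),cv2.resize(a[:,130:430],(286,400))]))
E
```

```text
time_s: 18.27
ee_pos: [0.512, -0.1956, 0.0898]
orientation: [-0.022, 0.022, 0.707, -0.707]
wrist_force: [0.9, -0.4, -0.1]
opening: 0.0522
time_s: 19.27
ee_pos: [0.6502, -0.2033, 0.1335]
orientation: [0.022, -0.022, -0.707, 0.707]
wrist_force: [0.1, -0.5, 0.2]
opening: 0.0004
[ 0.6502 -0.2033  0.1335]
```

View pics/chk7.png

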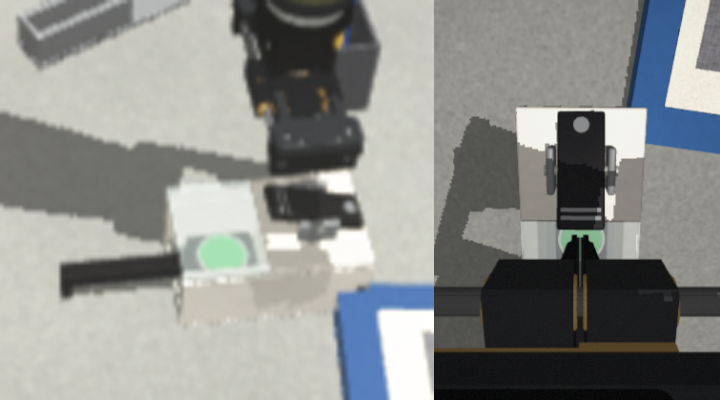

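The sample stays in place, with the handle out at the left. The fingers are near the rocker's front edge (v≈228), only about 3 mm behind it along the tool axis, so I move 6 mm further back and then press down slowly.

```bash
python3 -m creep '[[[-0.006,0.02,0],[0,0,0],-1],[[0,0.02,0],[0,0,0],-1],[[0,0.005,0],[0,0,0],-1],[[0,0,0],[0,0,0],-1],[[0,0.003,0],[0,0,0],-1],[[0,0.003,0],[0,0,0],-1],[[0,0,0],[0,0,0],-1]]' && python3 -m creep '[[[0,0.002,0],[0,0,0],-1],[[0,0.002,0],[0,0,0],-1],[[0,0.002,0],[0,0,0],-1],[[0,0,0],[0,0,0],-1]]'
```

```text
time_s: 20.25
ee_pos: [0.6569, -0.2036, 0.0818]
orientation: [-0.022, 0.022, 0.707, -0.707]
wrist_force: [-0.8, -1.0, 0.1]
opening: 0.0003
time_s: 20.75
ee_pos: [0.657, -0.2037, 0.076]
orientation: [0.022, -0.022, -0.707, 0.707]
wrist_force: [-0.5, 0.4, 2.8]
opening: 0.0004
```

Contact: 2.8 N at about 0.078. Keep pressing.

```bash
python3 -m creep '[[[0,0.002,0],[0,0,0],-1],[[0,0.002,0],[0,0,0],-1],[[0,0,0],[0,0,0],-1]]' && python3 -m creep '[[[0,0.002,0],[0,0,0],-1],[[0,0.002,0],[0,0,0],-1],[[0,0,0],[0,0,0],-1]]' && python3 -m creep '[[[0,0.002,0],[0,0,0],-1],[[0,0.002,0],[0,0,0],-1],[[0,0,0],[0,0,0],-1]]' && python3 -m creep '[[[0,0.002,0],[0,0,0],-1],[[0,0.001,0],[0,0,0],-1],[[0,0,0],[0,0,0],-1]]'
```

```text
time_s: 21.12
ee_pos: [0.6567, -0.2036, 0.0711]
orientation: [0.022, -0.021, -0.707, 0.707]
wrist_force: [-1.1, -0.6, 1.8]
opening: 0.0004
time_s: 21.5
ee_pos: [0.6567, -0.2033, 0.067]
orientation: [-0.022, 0.021, 0.707, -0.707]
wrist_force: [0.2, 0.8, -0.3]
opening: 0.0005
time_s: 21.88
ee_pos: [0.6568, -0.2035, 0.0633]
orientation: [-0.022, 0.021, 0.707, -0.707]
wrist_force: [-0.2, -0.7, -0.3]
opening: 0.0004
time_s: 22.25
ee_pos: [0.6569, -0.2035, 0.0606]
orientation: [-0.022, 0.022, 0.707, -0.707]
wrist_force: [0.4, -0.2, 0.6]
opening: 0.0003
```

The force fell away past mid-travel, so it snapped. Rise straight up, back off and verify.

```bash
python3 -m creep '[[[0,-0.03,0],[0,0,0],-1],[[0,-0.05,0],[0,0,0],-1],[[0,-0.05,0],[0,0,0],-1],[[0.05,-0.03,0],[0,0,0],-1],[[0.03,0,0],[0,0,0],-1],[[0,0,-0.03],[0,0,0],-1],[[0,0,0],[0,0,0],-1],[[0,0,0],[0,0,0],-1]]'
python3 - <<'E'
from h import *
T=tool();print(T[:3,3])
b=manip.get_image("side")[:,:,::-1];a=manip.get_image("wrist")[:,:,::-1];cv2.imwrite("pics/side8.png",b);cv2.imwrite("pics/w8.png",a)
cv2.imwrite("pics/chk8.png",np.hstack([cv2.resize(b[200:320,250:380],(434,400),interpolation=cv2.INTER_CUBIC),cv2.resize(a[:,180:480],(286,400))]))
# bystanders side0 vs now
b0=cv2.imread("pics/side0.png")
for n,(x0,y0,x1,y1) in dict(case=(240,138,290,162),pens=(330,192,368,238),term=(280,333,352,376)).items():
    print(n,np.abs(b0[y0:y1,x0:x1].astype(int)-b[y0:y1,x0:x1]).mean())
E
```

```text
time_s: 23.25
ee_pos: [0.5791, -0.1691, 0.2208]
orientation: [0.021, -0.022, -0.707, 0.707]
wrist_force: [0.3, -0.2, 0.3]
opening: 0.0003
[ 0.5791 -0.1691  0.2208]
case 34.51222222222222
pens 8.954424103737605
term 9.840546942291128
```

View pics/chk8.png

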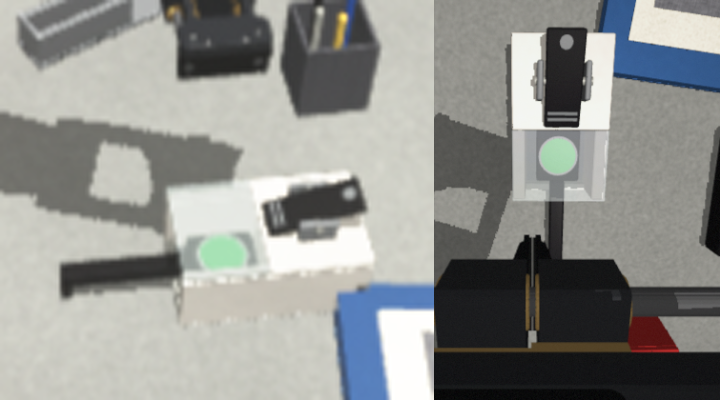

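The rocker's front end is now down and its rear up. The head sits in the bay with the handle out, and the arm is clear. The pen-cup and terminal patches are close to their start pictures (mean difference about 9). The case patch differs more (34.5), probably because the arm hides it in this view, and nothing went near it. Handing in.

```bash
python3 -c "
from cell import manip
print(manip.hand_in())"
```

```text
the job is handed in; nothing more can be done
None
```

The lens sample is in the white tester's bay and the rocker switch is on. I handed the job in at about 23 s of robot time, with the arm clear of everything; no verdict is reported.

I lifted the sample out of the holster by its head and laid it on the desk. I then regripped it by the handle, slid the head over the sill under the roof and lowered it, released it, and pressed the rocker's front end with shut fingers.

**Last checks**
- **Sample:** the last pictures show the head lying behind the sill under the clear roof, with the handle out at the front.
- **Rocker:** the front end is down. The pressing force rose to about 2.8 N and then dropped to zero as it snapped over.
- **Bystanders:** the pen cup and card terminal look the same as in the start pictures. The spectacle case patch differed more (34.5 against about 9), probably because the arm covered it in that view. I did not confirm its position separately, but the gripper never went near it.

**What disagreed**
- **Fingertip height:** the fingertips turned out to sit about 28 mm behind the stated tool point. My first grip closed above the head, with no significant force, and I corrected the height from the pictures.
- **Force on the desk:** I read about 5.5 N upward while holding the handle with the sample on the desk, and again in the bay together with about 3.5 N backward. Both were gone after release.

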